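# Front the red lid on the display step

## Task

On the grey display step, slide the red lunch-box lid toward the step's front edge, the one on the customers' side, away from the robot, until it hangs 30 mm out over that edge and lies square to it, so that customers can get their fingers under it. Push it along with the fingertips, flat on the step: do not pick it up or tip it. Leave the green lid and all the other stock where they are.

Things in the scene. Friction and masses are not known exactly. Their poses are not given: they have to be found in the camera images.
- red_lid: Red square lid lying flat on the step, 110 x 110 mm and 10 mm thick, about 90 g, with a pattern of white dots on top. Origin: centre of its underside. Its x and y axes are parallel to its sides, z up; it starts turned by at most 0.35 rad from square with the step, its x axis pointing roughly to the front edge. It slides on the step with plain friction and stays where it is left.
- step_edge (a point): Middle of the top front edge of the fixed grey display step (240 mm deep front to back, 520 mm wide along the edge, top face 50 mm above the table). The x axis points level out over the edge, away from the robot; y runs along the edge, to the robot's left; z up. The top face lies at z = 0 of this point, reaching from x = -240 mm to x = 0 and y = -260 to 260 mm; below the overhang is the open table. The front face carries a grey strip with white blank tickets.
- green_lid: Bystander on the step: green square lid like the red one, 110 x 110 x 10 mm, origin at the centre of its underside. Its centre and those of the red lid and the lunch box stand about 165 mm apart along the step, in any order.
- lunch_box: Bystander on the step: white lunch box with blue top, 64 x 90 mm, 45 mm tall, origin at the centre of its underside.
- shaker: Bystander on the table: white shaker, 78 mm across, 124 mm tall, origin at the centre of its underside.
- steel_bowl: Bystander on the table: steel bowl, 110 mm across, 50 mm tall, origin at the centre of its underside.
- sponge_pack: Bystander on the table: pale blue pack of sponges with tan top, 65 x 90 mm, 102 mm tall, origin at the centre of its underside.
- green_box: Bystander on the table: small red box with green top, 66 x 66 mm, 50 mm tall, origin at the centre of its underside.
- cup: Bystander on the table: blue cup, 68 mm across, 75 mm tall, origin at the centre of its underside.
There are look-alikes about, which are no part of the job. What is meant by the red_lid is not purple, and is the smaller of those in its own colour.

How it is judged:
By the outcome, as a careful person would: the job done as asked, in the order asked, and still so for the second after the job is handed in, with the robot touching nothing.
It also fails if it takes over 40 s, if anything falls off the work surface, if the arm or the gripper's body presses on something with over 40 N, if the wrist force passes 120 N, or if a joint passes its speed limit or range.

## Robot

A 6-joint arm with a two-finger parallel gripper is mounted at the origin on the work surface. World frame = base frame: x ahead of the robot, y to its left, z up, the work surface at z = 0. Lengths are in m, angles in rad, forces in N, time in s.
With the tool pointing down it reaches from about 0.4 to 0.825 m from the base axis. Payload 7 kg.
Tool frame: the origin (TCP) lies midway between the tips of the shut fingers; the grasp point (between the pads) lies arm.hold_point_z behind it (arm.hold_point_z is the distance from the TCP to the grasp point, in m); z points along the fingers, y is the line along which they close (so a half turn about z gives the same grasp; the last joint's range is limited). The gripper opens to 88 mm and grips with 3 to 60 N. Pads are 19 mm wide; open, the fingers measure 130 mm over their backs; the gripper's body (78 mm by 193 mm) begins 47 mm behind the grasp point.
Start: joints at [1.633, 0.359, 0.012, 0, -1.224, -0.288], TCP at [0.151, 0.658, 0.227] pointing down, gripper open.
Joint ranges: [-3.07, 3.07], [-1.43, 2.12], [-1.02, 1.25], [-3.03, 1.67], [-3.05, -0], [-3.03, 3.03]. Speed limits (rad/s): [2.39, 2.39, 3.01, 3.14, 3.14, 3.14].

## Interface

Orientations are given as [roll, pitch, yaw] about the fixed x, y, z axes, in that order (R = Rz(yaw) Ry(pitch) Rx(roll)).
In Python, from station import arm gives the robot as it stands.
- The arm moves only by the shell command python3 -m crank 'ROWS' [OPENING] [FORCE]. ROWS is JSON, a list that holds one entry, the list of rows, each a list of 4 numbers: the shift along the tool's x, y, z in units of 25 mm (1.0 is 25 mm), then the turn about the tool's z in units of 5 degrees (1.0 is 5 degrees). A call has 1 to 12 rows; each row is the pose to reach, as a shift and turn from the pose commanded when the call began, along the tool's axes at that moment; what a row does not reach only later rows make up. A row lasts 1/8 s, in which the tool goes at most 62.5 mm and 10.7 degrees, less where a joint would pass 70% of its speed; a pose out of reach is approached as far as the arm can. A call with a gripper value outside its range is refused whole. OPENING is the closure, from 0 (fully open) to 1 (shut), set as the call begins (- or left out, the last holds). The fingers move at their own pace and stop on an object; FORCE is the grip in N (left out, the last holds). Time passes only in rows, so rows that repeat a pose let the fingers close. It gives the time, the measured TCP pose, the force, the opening and the grip force at its end, in the units of the state.
- arm.get_state(): the state, without advancing time (a new reading comes with each control period).
- arm.grab_frame(name): name is "side" or "top"; returns (picture, depth): 480x640x3 uint8, red, green, blue; 480x640 float32, m along the optical axis (not along the pixel's ray), 0 where there is no reading.
- arm.get_calibration(name): a dict with "mtx" (3x3 intrinsics, pixels), "k1" (the pictures are not rectified: a ray, as slopes to the right and down, at radius r is drawn at 1 + k1 r^2 times it, then the intrinsics apply), "R" (3x3) and "t" (3): a world point X has camera coordinates R X + t. Camera axes: x right, y down, z forward; pixel columns grow to the right and rows downward; lengths in m; the calibration is good to about 2 mm. A picture is of the moment at which its call begins. get_calibration takes no time and is no camera call.
- arm.job_done(): hands the job in; it is judged then, once.
Trained networks look in the newest picture that a camera, given by its name, has taken for a name from the list of things; names that differ only in an ending like _2 or _b are one class to them, and where a whole thing is asked for, a point or a joint stands for the part that bears it (a point fixed in the world has none). Each returns a list of dicts, best first, with "score" (0 to 1); they miss things now and then, are a little off and sometimes report something else, mostly with a low value. They report only what shows in the picture. A call takes as long as a camera call. They do not tell look-alikes from the thing itself.
- arm.recognise(thing, camera): "extent" ([left, top, width, height] in pixels, round what is visible of it).
- arm.trace(thing, camera): "mask" (480x640 bool, what is visible of it) and "extent" ([left, top, width, height] in pixels, round what is visible of it).
The state is a dict: "t": time; "q": joint angles; "qd": joint speeds; "joint_efforts": joint torques, N m; "eef_pos": TCP position; "ee_rot": TCP orientation; "force": force on the tool from outside, world axes, zero at the start; "moment": the same for the moment, N m; "width": finger opening in m; "gripper_force": force on a finger pad.
Only numpy, scipy, OpenCV 4.12 (cv2) and the standard library are available. Lean on these libraries where they do the work, as an engineer would, in place of code of your own. Each camera call takes 0.05 s, during which the arm holds its last target. There are 200 camera calls.

## Working session

There is one attempt and no reset: what is moved stays moved. The work goes in short steps, Python scripts to look and compute and a shell command to move; the robot and the scene stay as the last step left them, time stands still between calls to the robot, and variables do not carry over. Pictures are saved under pics/ and viewed, at most 10 in all, crops included, and the job is handed in when it is done.

```bash
mkdir -p pics; ls; cat > h.py <<'E'
import numpy as np, cv2
from station import arm
def world(cam, uv, depth=None, z=None):
    """pixels (N,2) -> world, by depth (N) or plane height z"""
    c=arm.get_calibration(cam); R=np.array(c["R"]);t=np.array(c["t"])
    K=np.array(c["mtx"]); uv=np.asarray(uv,float).reshape(-1,1,2)
    s=cv2.undistortPoints(uv,K,np.array([c["k1"],0,0,0.]))[:,0]
    d=np.c_[s,np.ones(len(s))]
    o=-R.T@t; dw=d@R
    k=np.asarray(depth) if depth is not None else (z-o[2])/dw[:,2]
    return o+dw*np.reshape(k,(-1,1))
E
python3 - <<'E'
from h import *
for n in ("top","side"):
    p,d=arm.grab_frame(n); cv2.imwrite(f"pics/{n}0.png",p[...,::-1]); np.save(n+"d.npy",d)
    for th in ("red_lid","green_lid","lunch_box"):
        for r in arm.trace(th,n):
            m=r["mask"]&(d>0); 
            if m.sum()<20: continue
            v,u=np.nonzero(m); w=world(n,np.c_[u,v],d[m])
            print(n,th,round(r["score"],2),r["extent"],np.median(w,0).round(3),p[m].mean(0).round())
s=arm.get_state(); print(s["eef_pos"],s["ee_rot"],s["t"],arm.hold_point_z)
E
```

```text
pics
top red_lid 0.79 [393.9, 288.3, 49.3, 54.8] [ 0.259 -0.256  0.011] [116.  80. 127.]
top red_lid 0.75 [199.6, 278.4, 76.3, 79.1] [0.251 0.233 0.014] [130.  65.  63.]
top green_lid 0.76 [303.0, 199.3, 49.0, 47.3] [ 0.507 -0.01   0.061] [ 71. 119.  81.]
top lunch_box 0.71 [369.5, 211.4, 33.1, 25.4] [ 0.493 -0.167  0.096] [ 50.  82. 138.]
top lunch_box 0.22 [239.5, 184.7, 52.0, 54.6] [0.542 0.154 0.061] [137.  67.  65.]
side red_lid 0.9 [168.1, 188.0, 78.9, 53.5] [0.246 0.22  0.012] [113.  40.  36.]
side red_lid 0.71 [215.0, 323.8, 60.8, 51.2] [ 0.254 -0.264  0.009] [85. 53. 88.]
side red_lid 0.6 [290.7, 183.0, 45.3, 32.9] [0.539 0.142 0.058] [122.  46.  41.]
side green_lid 0.67 [298.7, 222.8, 45.9, 32.7] [ 0.502 -0.019  0.059] [50. 90. 52.]
side lunch_box 0.88 [317.0, 256.7, 38.5, 43.6] [ 0.487 -0.187  0.093] [34. 55. 87.]
[0.15112551 0.65778013 0.22640221] [ 3.14132027e+00 -1.32490504e-05 -2.25875604e-01] 0.4 0.0188
```

View pics/top0.png

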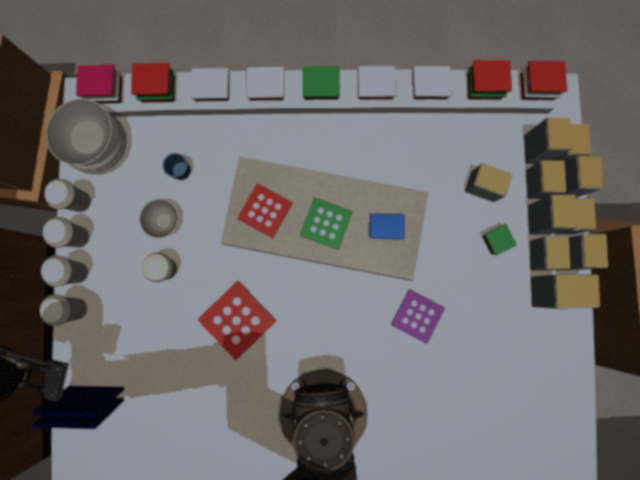

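View pics/side0.png

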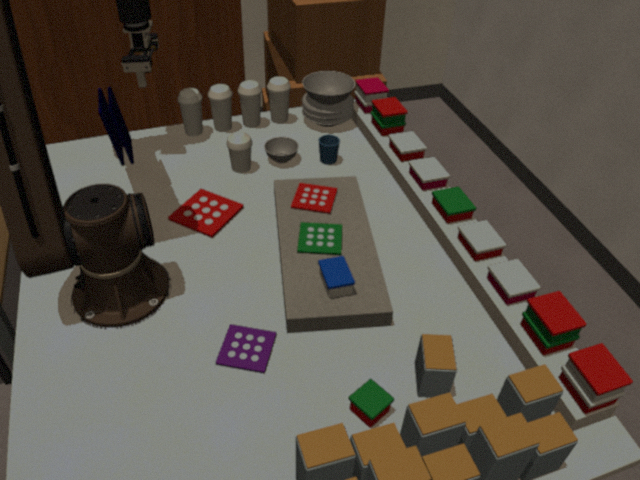

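The top view shows the step with corners at about (240,158), (427,192), (412,278) and (222,243). The target red lid is at (265,210), the green lid at (326,223) and the lunch box at (387,226). The larger red lid at (237,320) and the purple one are decoys on the table. Next I measure the step edge and the lid precisely.

```bash
cat >> h.py <<'E'
def cloud(n,d):
    v,u=np.nonzero(d>0); return u,v,world(n,np.c_[u,v],d[v,u])
def rect(xy):
    (c,s,a)=cv2.minAreaRect(xy.astype(np.float32)); return np.array(c),np.array(s),a
def lid(n,p,edge=None):
    """red lid on/near step: outline by colour, projected to z=.06"""
    hsv=cv2.cvtColor(p,cv2.COLOR_RGB2HSV)
    m=((hsv[...,0]<8)|(hsv[...,0]>172))&(hsv[...,1]>120)&(hsv[...,2]>70)
    cs,_=cv2.findContours(m.astype(np.uint8),cv2.RETR_EXTERNAL,cv2.CHAIN_APPROX_NONE)
    out=[]
    for c in cs:
        if cv2.contourArea(c)<300: continue
        w=world(n,c[:,0].astype(float),z=.06)[:,:2]
        r=rect(w)
        if .35<r[0][0]<.75 and -.3<r[0][1]<.35: out.append(r)
    return out
E
python3 - <<'E'
from h import *
for n in ("top","side"):
    p=cv2.imread(f"pics/{n}0.png")[...,::-1].copy(); d=np.load(n+"d.npy")
    u,v,w=cloud(n,d)
    k=(w[:,2]>.035)&(w[:,2]<.07)&(w[:,0]>.33)&(w[:,0]<.72)&(abs(w[:,1])<.36)
    M=np.zeros(d.shape,np.uint8); M[v[k],u[k]]=1
    M=cv2.morphologyEx(M,cv2.MORPH_OPEN,np.ones((5,5)))
    kk=M[v,u]>0
    l,lab,st,_=cv2.connectedComponentsWithStats(M); i=1+st[1:,4].argmax()
    c,_=cv2.findContours((lab==i).astype(np.uint8),cv2.RETR_EXTERNAL,cv2.CHAIN_APPROX_NONE)
    c=max(c,key=len)[:,0].astype(float)
    W=world(n,c,z=.05)[:,:2]; r=rect(W); print(n,"step",r, cv2.boxPoints((r[0],r[1],r[2])).round(4).tolist(), "ztop",np.median(w[kk&(w[:,2]<.056)][:,2]))
    for r in lid(n,p): print(n,"lid",r, cv2.boxPoints(r).round(4).tolist())
    # everything else nearby, heights
E
```

```text
top step (array([ 0.52417696, -0.00739762]), array([0.51969683, 0.24219638]), 78.6833724975586) [[0.35440000891685486, -0.23839999735355377], [0.5918999910354614, -0.28600001335144043], [0.6938999891281128, 0.22360000014305115], [0.4564000070095062, 0.2712000012397766]] ztop 0.050733033486825674
top lid (array([0.54203045, 0.15235539]), array([0.10810425, 0.10781035]), 60.71175003051758) [[0.46860000491142273, 0.1316000074148178], [0.5626000165939331, 0.07880000025033951], [0.6154999732971191, 0.17309999465942383], [0.5214999914169312, 0.22589999437332153]]
side step (array([ 0.51981276, -0.01535872]), array([0.52885294, 0.24070625]), 78.66262817382812) [[0.3497999906539917, -0.25099998712539673], [0.5857999920845032, -0.29829999804496765], [0.6898000240325928, 0.22020000219345093], [0.4537999927997589, 0.26759999990463257]] ztop 0.04912834900466101
side lid (array([0.53736854, 0.14611351]), array([0.11707317, 0.11054805]), 61.19534683227539) [[0.46070000529289246, 0.12150000035762787], [0.5576000213623047, 0.0681999996304512], [0.6140000224113464, 0.17080000042915344], [0.5170999765396118, 0.2240000069141388]]
```

```bash
python3 -m crank '[[[1,1,0,0],[2.3,2.3,0,0],[3.7,3.7,0,0],[5.2,5.1,0,0],[6.7,6.6,0,0],[8.2,8.1,0,-0.1],[9.7,9.6,0,-0.2],[11.2,11,0,-0.3],[12.7,12.5,0,-0.33],[14.2,14,0,-0.33],[15.4,15.2,0,-0.33],[16.1,15.9,0,-0.33]]]' 0.55
python3 -m crank '[[[0,0,1,0],[0,0,2.2,0],[0,0,3.4,0],[0,0,4.4,0],[0,0,5.2,0],[0,0,5.2,0],[0,0,5.2,0]]]'
python3 - <<'E'
from h import *
s=arm.get_state(); print(s)
for n in ("top","side"):
    p,d=arm.grab_frame(n); cv2.imwrite(f"pics/{n}1.png",p[...,::-1])
    u,v=(230,160) if n=="top" else (200,100)
    cv2.imwrite(f"pics/{n}1c.png",cv2.resize(p[v:v+150,u:u+200,::-1],None,fx=4,fy=4))
E
```

```text
t: 1.9
eef_pos: [0.4551, 0.1785, 0.2268]
ee_rot: [-3.141, -0.0, -0.199]
force: [0.2, 0.8, 0.2]
width: 0.0398
gripper_force: 0.0
t: 2.78
eef_pos: [0.4549, 0.1807, 0.0974]
ee_rot: [-3.141, -0.001, -0.197]
force: [0.4, 0.2, 0.1]
width: 0.0393
gripper_force: 0.0
{'t': 2.775, 'q': array([ 7.80931163e-01,  1.83338237e-01, -5.63551905e-01,  3.66565186e-04,
       -8.22944072e-01,  5.92920635e-01]), 'qd': array([ 0.00223582, -0.00819981,  0.00605507, -0.00170564,  0.00233595,
        0.00025254]), 'joint_efforts': array([-3.77227517e-02, -3.70897543e+01,  2.24369985e+01,  5.31849101e+00,
        6.73186965e-02, -6.02941127e-04]), 'eef_pos': array([0.45490466, 0.18067298, 0.097377  ]), 'ee_rot': array([-3.14094510e+00, -7.60670840e-04, -1.96695616e-01]), 'force': array([0.36393589, 0.22205805, 0.07939056]), 'moment': array([ 0.00742736, -0.0524661 , -0.00896301]), 'gripper_force': 0.0, 'width': 0.03926275737994957}
```

View pics/side1c.png

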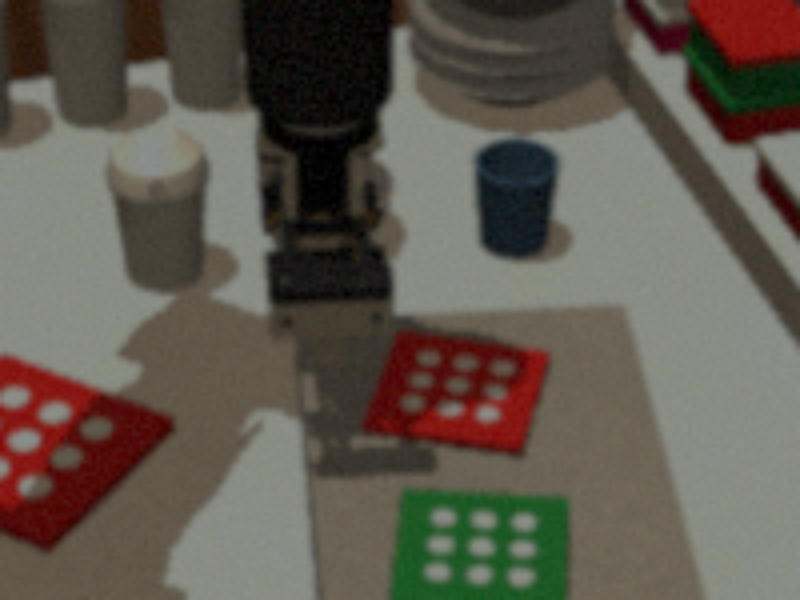

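View pics/top1c.png

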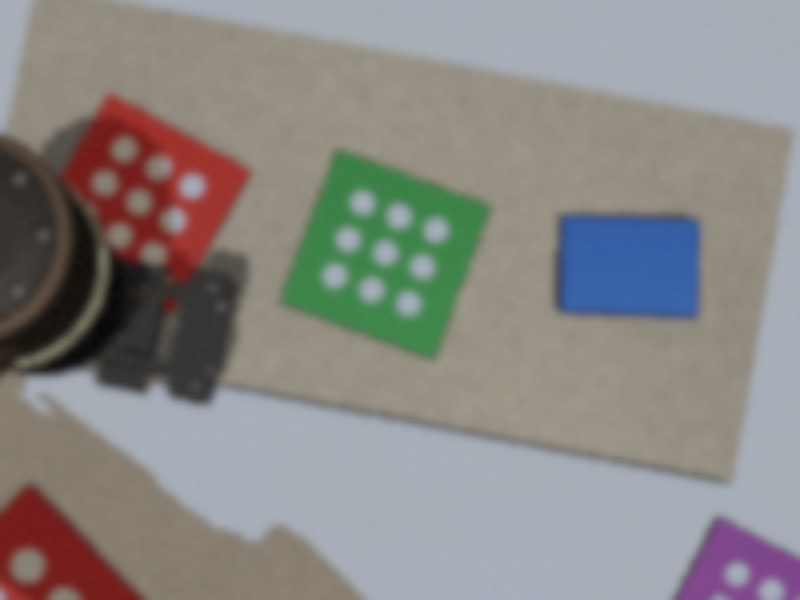

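Both crops show the open fingers behind the red lid, near (330,330) in the side crop and (170,330) in the top crop, and clear of the green lid. I back off slightly, then lower the fingers to just above the step.

```bash
python3 -m crank '[[[-0.2,0,0.4,0],[-0.2,0,0.8,0],[-0.2,0,1.2,0],[-0.2,0,1.5,0],[-0.2,0,1.7,0],[-0.2,0,1.75,0],[-0.2,0,1.75,0]]]'
python3 - <<'E'
from h import *
for n in ("top","side"):
    p,d=arm.grab_frame(n); cv2.imwrite(f"pics/{n}2.png",p[...,::-1])
    for r in lid(n,p): print(n,"lid",r)
p=cv2.imread("pics/side2.png"); cv2.imwrite("pics/side2c.png",cv2.resize(p[150:250,240:370],None,fx=6,fy=6))
E
```

```text
t: 3.75
eef_pos: [0.4496, 0.1813, 0.0528]
ee_rot: [3.142, -0.0, -0.197]
force: [0.5, -0.0, -0.2]
width: 0.0393
gripper_force: 0.0
top lid (array([0.54566693, 0.15071242]), array([0.10939525, 0.09982155]), 60.73775100708008)
side lid (array([0.53744525, 0.14578366]), array([0.11662458, 0.11059785]), 60.831172943115234)
```

View pics/side2c.png

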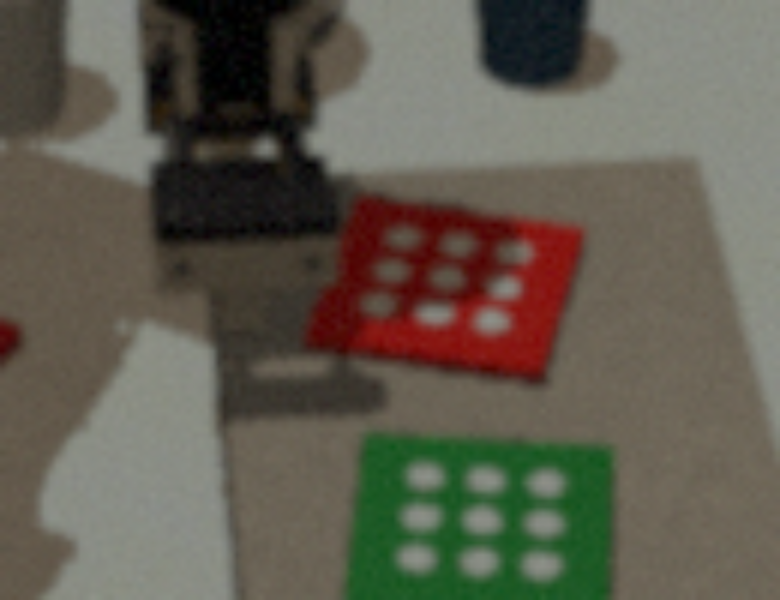

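The side crop shows the fingertips down at about (270,340), just behind the lid's rear corner at (305,345), with no contact force. I start a slow push and stop short of the target.

```bash
python3 -m crank '[[[0.3,0,0,0],[0.6,0,0,0],[0.9,0,0,0],[1.2,0,0,0],[1.5,0,0,0],[1.8,0,0,0],[2.1,0,0,0],[2.4,0,0,0],[2.7,0,0,0],[3,0,0,0],[3.2,0,0,0],[3.2,0,0,0]]]'
python3 -m crank '[[[0.2,0,0,0],[0.4,0,0,0],[0.6,0,0,0],[0.8,0,0,0],[1,0,0,0],[1.2,0,0,0],[1.3,0,0,0],[1.4,0,0,0],[1.4,0,0,0],[1.4,0,0,0]]]'
python3 - <<'E'
from h import *
for n in ("top","side"):
    p,d=arm.grab_frame(n); cv2.imwrite(f"pics/{n}3.png",p[...,::-1])
    for r in lid(n,p): print(n,"lid",r,cv2.boxPoints(r).round(4).tolist())
a=cv2.imread("pics/side3.png")[150:250,240:370];b=cv2.imread("pics/top3.png")[150:250,220:350]
cv2.imwrite("pics/c3.png",cv2.resize(np.hstack([a,b]),None,fx=3,fy=3))
E
```

```text
t: 5.35
eef_pos: [0.5284, 0.1656, 0.0528]
ee_rot: [-3.141, -0.0, -0.197]
force: [0.6, -0.3, -1.0]
width: 0.0397
gripper_force: 0.0
t: 6.6
eef_pos: [0.5624, 0.1588, 0.0528]
ee_rot: [-3.141, -0.0, -0.197]
force: [-0.6, -0.5, -1.5]
width: 0.0398
gripper_force: 0.0
top lid (array([0.64529526, 0.13149859]), array([0.06921694, 0.06780232]), 78.91608428955078) [[0.605400025844574, 0.10409999638795853], [0.6718999743461609, 0.09099999815225601], [0.6851999759674072, 0.15889999270439148], [0.6187000274658203, 0.1720000058412552]]
side lid (array([0.62410706, 0.14699012]), array([0.11515249, 0.10812584]), 79.83045959472656) [[0.560699999332428, 0.09989999979734421], [0.6672000288963318, 0.08079999685287476], [0.6875, 0.1941000074148178], [0.5810999870300293, 0.21320000290870667]]
```

View pics/c3.png

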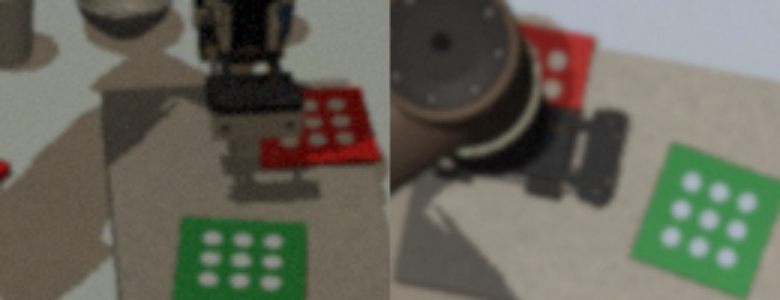

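The lid is now square to the edge, and both cameras put its overhang at about 6–7 mm. I push 20 mm more, retract clear, and measure again.

```bash
python3 -m crank '[[[0.2,0,0,0],[0.4,0,0,0],[0.6,0,0,0],[0.75,0,0,0],[0.8,0,0,0],[0.8,0,0,0],[0.4,0,0,0],[-0.5,0,0,0],[-1,0,0,0],[-1.3,0,-1.3,0],[-1.6,0,-3,0],[-1.6,0,-5,0]]]'
python3 -m crank '[[[-1,-1,-0.5,0],[-2,-2.5,-1,0],[-3,-4,-1,0],[-4,-5.5,-1,0],[-5,-7,-1,0],[-5.5,-8.5,-1,0],[-5.5,-8.5,-1,0]]]'
cat > m.py <<'E'
from h import *
import sys
k=sys.argv[1]
ex=np.array([np.cos(np.radians(-11.32)),np.sin(np.radians(-11.32))]);ey=np.array([-ex[1],ex[0]])
E={"top":np.array([.5242,-.0074])+.12*ex,"side":np.array([.5198,-.0154])+.12*ex}
for n in ("top","side"):
    p,d=arm.grab_frame(n); cv2.imwrite(f"pics/{n}{k}.png",p[...,::-1])
    # local front edge: lit step beside the lid, from depth
    for c,s,a in lid(n,p):
        q=cv2.boxPoints((c,s,a)); r=(q-E[n])@np.c_[ex,ey]
        print(n,"size",s.round(4),"ang",a-78.68,"centre",((c-E[n])@np.c_[ex,ey]).round(4),"front",np.sort(r[:,0])[2:].round(4))
    hsv=cv2.cvtColor(p,cv2.COLOR_RGB2HSV)
a=cv2.imread(f"pics/side{k}.png")[150:250,240:370];b=cv2.imread(f"pics/top{k}.png")[140:240,220:350]
cv2.imwrite(f"pics/c{k}.png",cv2.resize(np.hstack([a,b]),None,fx=3,fy=3))
E
python3 m.py 4
```

```text
t: 8.2
eef_pos: [0.5218, 0.1666, 0.1788]
ee_rot: [3.141, 0.001, -0.196]
force: [0.9, 0.8, 0.5]
width: 0.0396
gripper_force: 0.0
t: 9.07
eef_pos: [0.4289, 0.4043, 0.2025]
ee_rot: [-3.141, -0.0, -0.194]
force: [-0.9, -0.9, -0.7]
width: 0.0391
gripper_force: 0.0
top size [0.1083 0.1067] ang 0.08541900634764943 centre [-0.0291  0.1791] front [0.0242 0.0243]
side size [0.1162 0.1091] ang 0.05604583740233693 centre [-0.0298  0.1805] front [0.0247 0.0248]
```

View pics/c4.png

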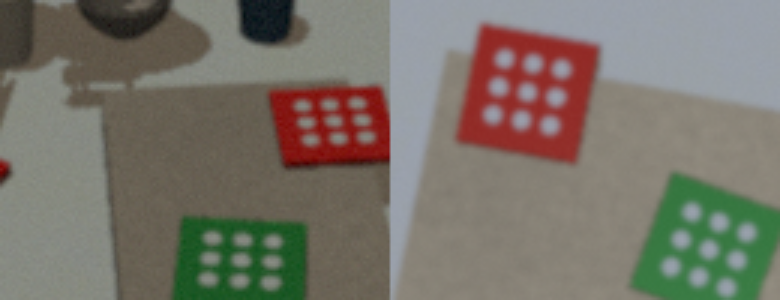

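The lid is square to within about 0.1° and its overhang is roughly 25 mm. I refine that with subpixel edge profiles before the last nudge.

```bash
cat > prof.py <<'E'
from h import *
import sys
k=sys.argv[1]
ex=np.array([np.cos(np.radians(-11.32)),np.sin(np.radians(-11.32))]);ey=np.array([-ex[1],ex[0]])
E={"top":np.array([.5242,-.0074])+.12*ex,"side":np.array([.5198,-.0154])+.12*ex}
def edge(n,img,x0,x1,y0,y1,z,sign):
    c=arm.get_calibration(n); R=np.array(c["R"],float);t=np.array(c["t"],float)
    xs=np.arange(x0,x1,.0005); ys=np.linspace(y0,y1,25)
    X,Y=np.meshgrid(xs,ys); P=E[n]+X[...,None]*ex+Y[...,None]*ey
    P=np.c_[P.reshape(-1,2),np.full(X.size,z)]
    uv,_=cv2.projectPoints(P,cv2.Rodrigues(R)[0],t,np.array(c["mtx"],float),np.array([c["k1"],0,0,0.]))
    uv=uv.astype(np.float32).reshape(X.shape+(2,))
    q=cv2.remap(img,uv[...,0],uv[...,1],cv2.INTER_LINEAR)
    res=[]
    for h in np.array_split(q,2):
        g=np.clip(sign*np.gradient(cv2.GaussianBlur(h.mean(0)[None],(0,0),2)[0]),0,None)
        j=g.argmax(); s=slice(max(j-8,0),j+9); res.append(round(float((xs[s]*g[s]).sum()/g[s].sum())*1000,2))
    return res
cy=float(sys.argv[2])
for n in ("top","side"):
    p=cv2.imread(f"pics/{n}{k}.png").astype(np.float32); blue=p[...,0]; red=p[...,2]-p[...,1]
    print(n,"stepfront R",edge(n,blue,-.02,.02,-.05,.10,.05,1),"L",edge(n,blue,-.02,.02,.242,.256,.05,1),
     "lid front",edge(n,red,.005,.05,cy-.045,cy+.045,.06,-1),"lid back",edge(n,red,-.11,-.06,cy-.045,cy+.045,.06,1))
E
python3 prof.py 4 .179
```

```text
top stepfront R [-0.43, -0.13] L [-0.61, -0.44] lid front [25.55, 25.52] lid back [-82.51, -82.55]
side stepfront R [-0.91, -1.21] L [-1.13, -1.13] lid front [25.02, 24.98] lid back [-83.01, -83.0]
```

Averaging the cameras gives about 27 mm of overhang, so I retrace the path and nudge 3 mm more.

```bash
python3 -m crank '[[[0.5,1.5,0,0],[1.5,3,0,0],[2.5,4.5,0,0],[3.5,6,0,0],[4.5,7.5,0,0],[5.2,8.5,0.5,0],[5.5,8.5,1,0],[5.5,8.5,1,0]]]'
python3 -m crank '[[[0,0,1.5,0],[0,0,3,0],[0,0,4.3,0],[0,0,5,0],[0.5,0,5,0],[1.3,0,5,0],[1.9,0,5,0],[2.2,0,5,0],[2.4,0,5,0],[2.5,0,5,0],[2.53,0,5,0],[2.53,0,5,0]]]'
python3 -m crank '[[[0,0,0,0],[-0.4,0,0,0],[-1.2,0,0,0],[-2,0,-1,0],[-2.5,0,-2.5,0],[-2.5,0,-4.5,0],[-3,-1.5,-5,0],[-4,-3,-5.5,0],[-5,-5,-6,0],[-6,-7,-6,0],[-7,-8.5,-6,0],[-7,-8.5,-6,0]]]'
python3 m.py 5; python3 prof.py 5 .179
```

```text
t: 10.18
eef_pos: [0.5227, 0.1657, 0.1769]
ee_rot: [3.14, 0.001, -0.199]
force: [0.1, -0.4, -0.8]
width: 0.0391
gripper_force: 0.0
t: 11.68
eef_pos: [0.5849, 0.1542, 0.0528]
ee_rot: [3.142, 0.0, -0.197]
force: [0.1, -0.6, 0.0]
width: 0.0394
gripper_force: 0.1
t: 13.18
eef_pos: [0.4533, 0.3994, 0.2024]
ee_rot: [-3.142, 0.0, -0.194]
force: [-0.9, -0.7, -0.1]
width: 0.0395
gripper_force: 0.0
top size [0.1081 0.1068] ang -0.005981140136725571 centre [-0.0264  0.179 ] front [0.027 0.027]
side size [0.1163 0.1093] ang 0.22892028808593068 centre [-0.0267  0.1808] front [0.0277 0.0282]
top stepfront R [-0.43, -0.43] L [-0.9, -0.47] lid front [28.15, 28.11] lid back [-79.93, -79.68]
side stepfront R [-0.71, -0.95] L [-3.0, -0.61] lid front [27.6, 27.6] lid back [-80.17, -80.41]
```

The overhang now measures about 29.5 mm and the lid is square. One last look, then I hand in.

View pics/top5.png

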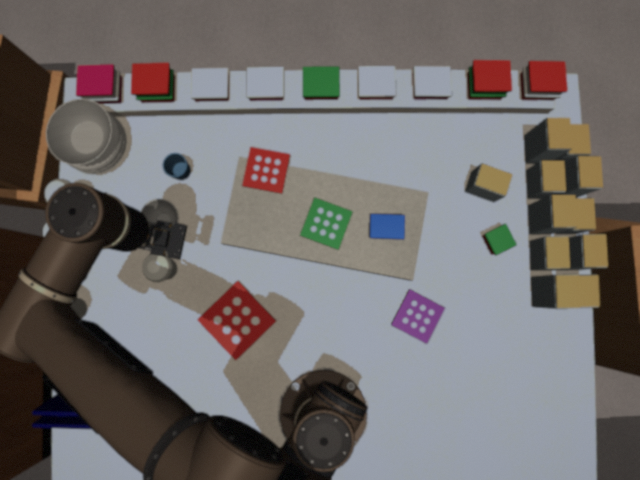

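```bash
python3 -c "
from station import arm
print(arm.job_done())"
```

```text
the job is handed in; nothing more can be done
None
```

The red lid lies square to the step's front edge and hangs about 29.5 mm over it (both cameras agree); the last picture, with the lid at (266,170), shows the other stock where it was, and the job is handed in.

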